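# Power up the belt sander with dust extraction

## Task

Bring the belt sander into use by pressing three switches fully in, in this order: first switch on the bench mains by pressing down the raised, marked end of the red rocker on the grey panel, then press the green START button on the blue dust extractor box, and last the green START button on the orange sander box. All three must stay on; leave the yellow lamp rocker on and the white saw box off. Pick nothing up, and leave everything that lies loose on the bench where it is.

Things in the scene. Friction and masses are not known exactly. Their poses are not given: they have to be found in the camera images.
- extractor_box: the dust extractor's switch box, fixed to the bench: blue housing 64 x 124 mm, 48 mm high, with a black plate on top (its surface 52 mm above the bench). Origin: centre of the underside, z up. On top, in the box's frame: a green START button at y = +28 mm and a red STOP button at y = -28 mm, both at x = 0. Its place among the three spots changes from run to run
- extractor_green_top (a point): centre of the top face of the green START button (28 mm across) on the blue box; it moves with the button: 66 mm above the bench when out (off), 58 mm when fully in (on)
- extractor_green (a joint): travel of the green START button on the blue box in m: 0 = out (off), 0.008 = fully in against its stop (on). It moves straight down, resists with about 4 N including its linked red button, and stays where it is left. The red STOP button (28 mm across) is linked to it: as the green one goes in, the red one comes out by the same amount (top face 58 mm above the bench when off, 66 mm when on), and the other way round
- sander_box: the belt sander's switch box, fixed to the bench: orange housing 64 x 124 mm, 48 mm high, with a black plate on top (its surface 52 mm above the bench). Origin: centre of the underside, z up. On top, in the box's frame: a green START button at y = +28 mm and a red STOP button at y = -28 mm, both at x = 0. Its place among the three spots changes from run to run
- sander_green_top (a point): centre of the top face of the green START button (28 mm across) on the orange box; it moves with the button: 66 mm above the bench when out (off), 58 mm when fully in (on)
- sander_green (a joint): travel of the green START button on the orange box in m: 0 = out (off), 0.008 = fully in against its stop (on). It moves straight down, resists with about 4 N including its linked red button, and stays where it is left. The red STOP button (28 mm across) is linked to it: as the green one goes in, the red one comes out by the same amount (top face 58 mm above the bench when off, 66 mm when on), and the other way round
- saw_box: the band saw's switch box, fixed to the bench: white housing 64 x 124 mm, 48 mm high, with a black plate on top (its surface 52 mm above the bench). Origin: centre of the underside, z up. On top, in the box's frame: a green START button at y = +28 mm and a red STOP button at y = -28 mm, both at x = 0. Its place among the three spots changes from run to run
- saw_green_top (a point): centre of the top face of the green START button (28 mm across) on the white box; it moves with the button: 66 mm above the bench when out (off), 58 mm when fully in (on)
- saw_green (a joint): travel of the green START button on the white box in m: 0 = out (off), 0.008 = fully in against its stop (on). It moves straight down, resists with about 4 N including its linked red button, and stays where it is left. The red STOP button (28 mm across) is linked to it: as the green one goes in, the red one comes out by the same amount (top face 58 mm above the bench when off, 66 mm when on), and the other way round
- panel: grey bench power panel, fixed to the bench, 100 (x) x 150 (y) mm, 30 mm high; origin: centre of the underside. It carries two rocker switches side by side, 68 mm apart along its y axis; which one is left or right changes from run to run
- mains (a joint): angle of the red bench mains rocker in rad: 0 = off (the end with the bar mark up), 0.28 = fully on (that end down against its stop). Starts off. It turns about its middle, resists with about 2.5 N at the mark and stays where it is left
- mains_end (a point): point on top of the red bench mains rocker (paddle 66 mm long along the panel's x, 40 mm wide) at its bar mark, 24 mm from the middle towards the end farther from the robot (panel +x); it moves with the paddle: about 51 mm above the bench when off, 45 mm when on
- lamp (a joint): angle of the yellow bench lamp rocker in rad: 0 = off (the end with the bar mark up), 0.28 = fully on (that end down against its stop). Starts on. It turns about its middle, resists with about 2.5 N at the mark and stays where it is left
- lamp_end (a point): point on top of the yellow bench lamp rocker (paddle 66 mm long along the panel's x, 40 mm wide) at its bar mark, 24 mm from the middle towards the end farther from the robot (panel +x); it moves with the paddle: about 51 mm above the bench when off, 45 mm when on
- green_tape: roll of green tape lying flat, 52 mm across, 18 mm high; loose, a bystander. Origin: centre of its underside
- yellow_tape: roll of yellow tape lying flat, 52 mm across, 18 mm high; loose, a bystander. Origin: centre of its underside
- hammer: hammer lying on the bench, 260 mm long; loose, a bystander. Origin: middle of its length, on the underside
- glue: white glue bottle with orange cap, standing, 56 mm across, 115 mm high; loose, a bystander. Origin: centre of its underside
- cutter: yellow cutter knife lying flat, 175 mm long, 26 mm wide, 17 mm high; loose, a bystander. Origin: centre of its underside
- pencil_pot: cork-brown pencil pot, 68 mm across, 115 mm high with its pencils; loose, a bystander. Origin: centre of its underside
- stapler: blue hand stapler lying on the bench, 150 mm long, 76 mm high; loose, a bystander. Origin: centre of its underside
- offcut: wooden offcut, 90 x 45 x 30 mm; loose, a bystander. Origin: centre of its underside

How it is judged:
By the outcome, as a careful person would: the job done as asked, in the order asked, and still so for the second after the job is handed in, with the robot touching nothing.
It also fails if it takes over 48 s, if anything falls off the work surface, if the arm or the gripper's body presses on something with over 40 N, if the wrist force passes 120 N, or if a joint passes its speed limit or range.

## Robot

A 6-joint arm with a two-finger parallel gripper is mounted at the origin on the work surface. World frame = base frame: x ahead of the robot, y to its left, z up, the work surface at z = 0. Lengths are in mm, angles in rad, forces in N, time in s.
With the tool pointing down it reaches from about 275 to 1000 mm from the base axis. Payload 8.4 kg.
Tool frame: the origin (TCP) lies at the very end of the fingers, on their centre line; the grasp point (between the pads) lies 19 mm behind it; y points along the fingers, x is the direction in which the jaws open and shut, and the axes are right-handed (so a half turn about y gives the same grasp; the last joint's range is limited). The gripper opens to 85 mm and grips with 20 to 120 N. Pads are 22 mm wide; open, the fingers measure 114 mm over their backs; the gripper's body (76 mm by 85 mm) begins 54 mm behind the grasp point. The pads swing forward as they close: fully open they stand 13 mm farther back than shut.
Start: joints at [-1.305, 0.353, 1.633, -0, 1.155, -0.002], TCP at [165.38, -602.725, 231.281] pointing down, gripper open.
Joint ranges: [-2.63, 2.63], [-0.92, 2.1], [0.06, 2.66], [-1.3, 4.44], [0, 2.69], [-3.02, 3.02]. Speed limits (rad/s): [2.22, 2.22, 2.79, 3.14, 3.14, 3.14].

## Interface

Orientations are given as [roll, pitch, yaw] about the fixed x, y, z axes, in that order (R = Rz(yaw) Ry(pitch) Rx(roll)).
In Python, from rig import r gives the robot as it stands.
- The arm moves only by the tool servo_tool, never from a script. Its argument "motion" is a list of rows, each a list of 7 numbers: the opening, from -1 (shut) to 1 (fully open), then the shift along the tool's x, y, z in m, then the turn, a rotation vector about the tool's x, y, z in units of 10 degrees (1.0 is 10 degrees). A call has 1 to 12 rows; each row is the pose to reach, as a shift and turn from the pose commanded when the call began, along the tool's axes at that moment; what a row does not reach only later rows make up. A row lasts 1/8 s, in which the tool goes at most 62.5 mm and 10.7 degrees, less where a joint would pass 70% of its speed; a pose out of reach is approached as far as the arm can. A call with a gripper value outside its range is refused whole. The fingers move at their own pace and stop on an object; "grip_force" is the grip in N (left out, the last holds). Time passes only in rows, so rows that repeat a pose let the fingers close. It gives the time, the measured TCP pose, the force and the opening at its end, in the units of the state.
- r.sense(): the state, without advancing time (a new reading comes with each control period).
- r.grab_frame(name): name is "scene" or "top" or "wrist"; returns the picture (480x640x3 uint8, red, green, blue); there is no depth.
- r.calibration(name): a dict with "fx", "fy", "cx", "cy" (pixels), "distortion" ([k1, k2, p1, p2, k3] as OpenCV has them; the pictures are not rectified), "R" (3x3) and "t" (3): a world point X has camera coordinates R X + t; the wrist camera has in their place "mount" (4x4, takes a point from camera to tool coordinates, whose origin is the TCP and whose axes are the tool frame's). Camera axes: x right, y down, z forward; pixel columns grow to the right and rows downward; lengths in mm; the calibration is good to about 2 mm. A picture is of the moment at which its call begins: read the wrist's pose just before it. calibration takes no time and is no camera call.
- r.sign_off(): hands the job in, once; it reports no verdict.
The state is a dict: "clock": time; "qpos": joint angles; "qvel": joint speeds; "joint_efforts": joint torques, N m; "eef_pos": TCP position; "tcp_rot": TCP orientation; "contact_force": force on the tool from outside, world axes, zero at the start; "wrist_torque": the same for the moment, N m; "opening": opening from 0.0 (shut) to 1.0 (fully open).
Only numpy, scipy, OpenCV 4.12 (cv2) and the standard library are available. Lean on these libraries where they do the work, as an engineer would, in place of code of your own. Each camera call takes 0.05 s, during which the arm holds its last target. There are 200 camera calls.

## Working session

There is one attempt and no reset: what is moved stays moved. The work goes in short steps, Python scripts to look and compute and a tool call to move; the robot and the scene stay as the last step left them, time stands still between calls to the robot, and variables do not carry over. Pictures are saved under pics/ and viewed, on a budget of 10 in all, crops included, one or two more only if the job needs it, and the job is handed in when it is done.

Besides the shell and the picture viewer there is one more tool, called in YAML: its name, and indented under it one key for each argument. servo_tool: Moves the arm, as the interface text tells. Its arguments: {"type":"object","properties":{"motion":{"type":"array","items":{"type":"array","items":{"type":"number"}}},"grip_force":{"type":"number"}},"required":["motion"]}

```bash
mkdir -p pics
python3 - <<'E'
from rig import r
import cv2
print(r.sense())
for n in("top","scene"):
    cv2.imwrite(f"pics/{n}0.png",r.grab_frame(n)[:,:,::-1]); c=r.calibration(n); print(n,c)
print(r.calibration("wrist"))
E
```

```text
{'clock': 0.0, 'qpos': array([-1.30537348e+00,  3.53668891e-01,  1.63410825e+00,  1.61775542e-06,
        1.15521032e+00, -2.40110208e-03]), 'qvel': array([ 0.00122169, -0.00082509, -0.00083084,  0.00041662, -0.00143389,
        0.00060682]), 'joint_efforts': array([ 2.04285247e-04, -6.05241537e+01, -3.42064476e+01, -4.73496084e-05,
        9.16445075e-03,  2.03057078e-05]), 'eef_pos': array([ 165.27368342, -602.26889862,  230.55980742]), 'tcp_rot': array([-1.57079150e+00,  1.39479451e-03, -1.30297303e+00]), 'contact_force': array([-0.53504955, -0.38006204,  0.089965  ]), 'wrist_torque': array([-0.02239454, -0.03852361,  0.02440242]), 'opening': 1.0003535413318}
top {'fx': 622.0837548908084, 'fy': 622.0837548908084, 'cx': 327.38610191522946, 'cy': 249.32428180843254, 'distortion': array([-0.18009414,  0.        ,  0.        ,  0.        ,  0.        ]), 'R': array([[-0.04524838, -0.99895401,  0.0065934 ],
       [-0.97520145,  0.04273921, -0.21715314],
       [ 0.21664421, -0.01625573, -0.97611528]]), 't': array([-9.32924626e-01,  5.93078174e+02,  1.53696156e+03])}
scene {'fx': 501.1
[... 222 characters left out ...]
],
       [ 0.45935718,  0.36051514, -0.81180035],
       [-0.65015903, -0.48624556, -0.58383087]]), 't': array([ 364.89550314, -196.20206357, 1445.88132635])}
{'fx': 342.1982828551347, 'fy': 342.1982828551347, 'cx': 321.4120355951762, 'cy': 239.30081650508293, 'distortion': array([-0.06017958,  0.        ,  0.        ,  0.        ,  0.        ]), 'mount': array([[ 9.99999857e-01,  1.78812563e-04,  5.04276281e-04,
        -1.90615175e-01],
       [-4.18980570e-04, -3.24450219e-01,  9.45902680e-01,
        -1.41671091e+02],
       [ 3.32751833e-04, -9.45902756e-01, -3.24450098e-01,
         8.31135727e+01],
       [ 0.00000000e+00,  0.00000000e+00,  0.00000000e+00,
         1.00000000e+00]])}
```

View pics/top0.png

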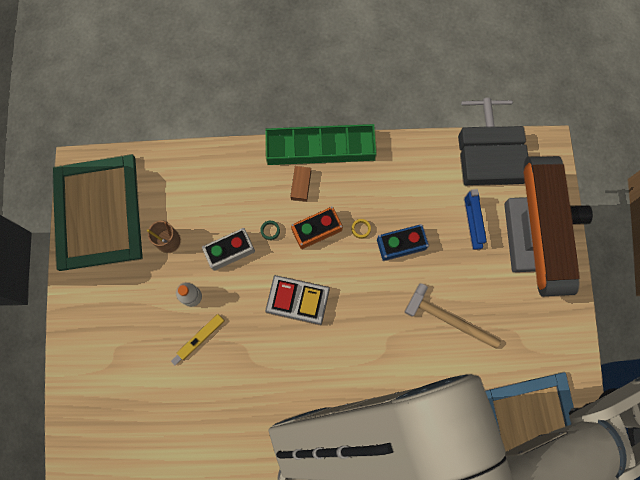

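View pics/scene0.png

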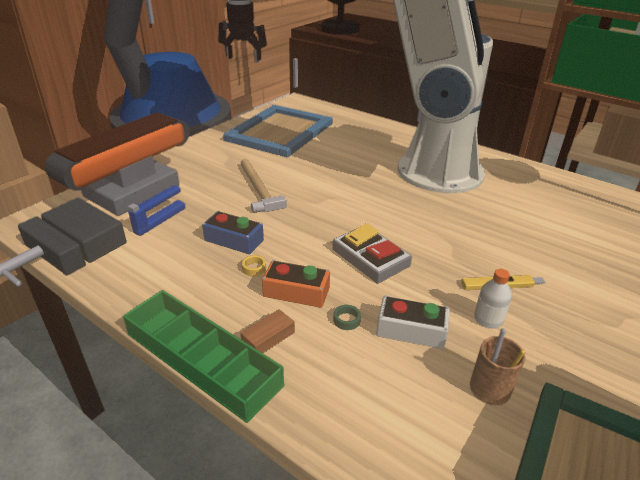

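The top view shows the white box at (228,248), orange at (317,228), blue at (403,242), and the panel at (298,299) with the red rocker on the left. I'll enlarge these.

Run:
```python
import cv2
a=cv2.imread("pics/top0.png")[200:330,260:440]; cv2.imwrite("pics/c1.png",cv2.resize(a,None,fx=4.4,fy=4.4,interpolation=cv2.INTER_CUBIC))
a=cv2.imread("pics/scene0.png")[195:315,190:430]; cv2.imwrite("pics/c2.png",cv2.resize(a,None,fx=3.3,fy=3.3,interpolation=cv2.INTER_CUBIC))
```

```text
(no output)
```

View pics/c1.png

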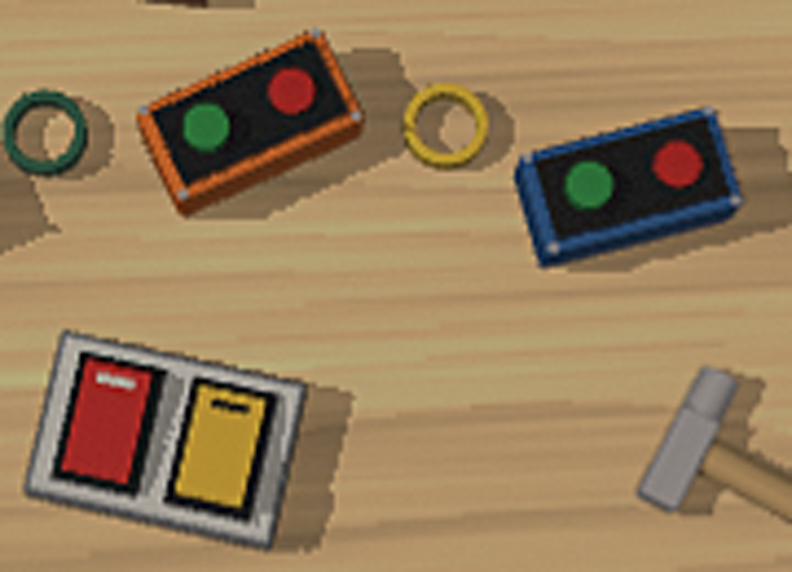

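View pics/c2.png

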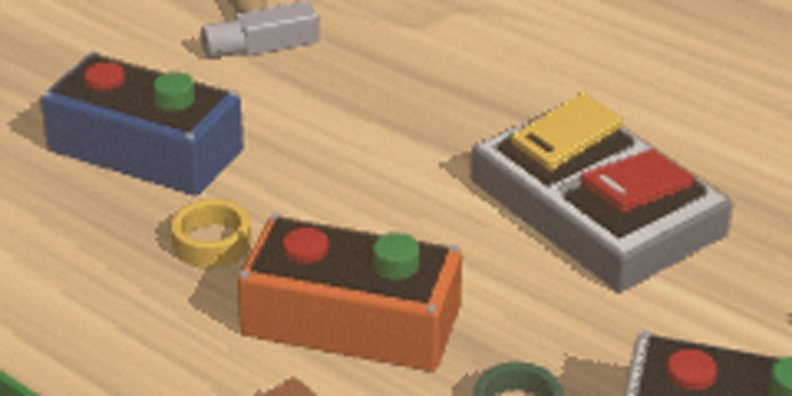

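Crop readings, top view: orange green button (207,125), blue green button (589,183), red mark (116,380). Scene view: (397,247), (175,84) and (612,184). The raised red end is the far one with the mark.

```bash
cat > h.py <<'E'
import numpy as np, cv2
from rig import r
from scipy.spatial.transform import Rotation as Ro
def ray(n,p):
    c=r.calibration(n);K=np.array([[c["fx"],0,c["cx"]],[0,c["fy"],c["cy"]],[0,0,1]])
    u=cv2.undistortPoints(np.array([[p]],float),K,c["distortion"])[0,0]
    R,t=np.array(c["R"]),np.array(c["t"])
    return -R.T@t, R.T@np.r_[u,1]
def at(n,p,z):
    o,d=ray(n,p); return (o+d*(z-o[2])/d[2]).round(1)
def delta(target):
    s=r.sense();R=Ro.from_euler("xyz",s["tcp_rot"])
    print("tcp",s["eef_pos"].round(1),"R",R.as_matrix().round(3).tolist(),"tool shift mm",R.inv().apply(np.array(target)-s["eef_pos"]).round(1))
E
python3 - <<'E'
from h import *
T=lambda x,y:(x/4.4+260-.4,y/4.4+200-.4)
S=lambda x,y:(x/3.3+190-.35,y/3.3+195-.35)
for n,a,b,z in (("sander",(207,125),(397,243),66),("extr",(589,183),(175,81),66),("mark",(116,380),(612,184),51)):
    print(n,at("top",T(*a),z),at("scene",S(*b),z))
for n,p,z in (("sred",(292,90),58),("ered",(678,162),58),("panTL",(65,333),30),("panTR",(303,384),30),("panBL",(27,493),30),("panBR",(270,546),30),("lampmark",(230,405),45)):
    print(n,at("top",T(*p),z))
c=at("top",T(116,380),51)
delta(c+[0,0,80])
E
```

```text
sander [651.2  23.9  66. ] [650.2  24.1  66. ]
extr [ 606.3 -199.2   66. ] [ 605.9 -198.6   66. ]
mark [504.  83.  51.] [504.9  84.1  51. ]
sred [672.6 -27.3  58. ]
ered [ 618.7 -254.2   58. ]
panTL [536.9 113.6  30. ]
panTR [500.2 -26.2  30. ]
panBL [442.5 138.7  30. ]
panBR [405.3  -2.6  30. ]
lampmark [487.3  17.2  45. ]
tcp [ 165.3 -602.3  230.6] R [[0.265, -0.0, 0.964], [-0.964, 0.001, 0.265], [-0.001, -1.0, 0.0]] tool shift mm [-571.1  100.4  508. ]
```

Both cameras agree within about 1 mm. Now I'll move above the mains mark with the fingers shut.

servo_tool:
  motion:
    - [-1,-0.571,0.1,0.508,0,0,0]
    - [-1,-0.571,0.1,0.508,0,0,0]
    - [-1,-0.571,0.1,0.508,0,0,0]
    - [-1,-0.571,0.1,0.508,0,0,0]
    - [-1,-0.571,0.1,0.508,0,0,0]
    - [-1,-0.571,0.1,0.508,0,0,0]
    - [-1,-0.571,0.1,0.508,0,0,0]
    - [-1,-0.571,0.1,0.508,0,0,0]
    - [-1,-0.571,0.1,0.508,0,0,0]
    - [-1,-0.571,0.1,0.508,0,0,0]
    - [-1,-0.571,0.1,0.508,0,0,0]
    - [-1,-0.571,0.1,0.508,0,0,0]

```text
clock: 1.6
eef_pos: [495.6, 66.0, 133.7]
tcp_rot: [-1.571, -0.0, -1.303]
contact_force: [0.6, 0.1, -0.1]
opening: 0.0
```

Run:
```python
from h import *
delta([504,83.3,58]); 
cv2.imwrite("pics/w1.png",r.grab_frame("wrist")[:,:,::-1])
```

```text
tcp [495.6  66.  133.7] R [[0.265, 0.0, 0.964], [-0.964, -0.0, 0.265], [0.0, -1.0, 0.0]] tool shift mm [-14.5  75.7  12.7]
```

View pics/w1.png

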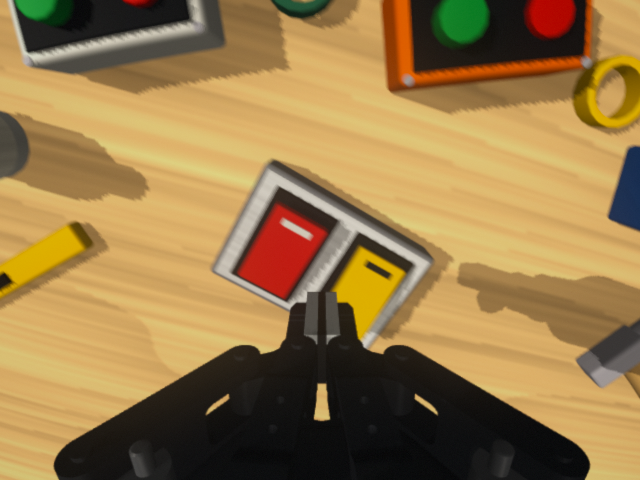

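The wrist view shows the red rocker's mark at (296,229) and the shut fingertips at about (321,295). The tips are narrow and clear of the lamp rocker once shifted.

servo_tool:
  motion:
    - [-1,-0.0145,0,0.0127,0,0,0]
    - [-1,-0.0145,0,0.0127,0,0,0]
    - [-1,-0.0145,0.05,0.0127,0,0,0]
    - [-1,-0.0145,0.0755,0.0127,0,0,0]
    - [-1,-0.0145,0.0755,0.0127,0,0,0]
    - [-1,-0.0145,0.0755,0.0127,0,0,0]

```text
clock: 2.4
eef_pos: [503.9, 80.4, 59.5]
tcp_rot: [-1.57, -0.0, -1.304]
contact_force: [0.1, 0.4, -0.8]
opening: 0.0
```

servo_tool:
  motion:
    - [-1,-0.002,0.005,0,0,0,0]
    - [-1,-0.002,0.008,0,0,0,0]
    - [-1,-0.002,0.011,0,0,0,0]
    - [-1,-0.002,0.013,0,0,0,0]
    - [-1,-0.002,0.013,0,0,0,0]
    - [-1,-0.002,0.013,0,0,0,0]

```text
clock: 3.15
eef_pos: [503.9, 83.3, 45.9]
tcp_rot: [-1.569, -0.0, -1.303]
contact_force: [4.2, -1.2, 4.2]
opening: -0.001
```

servo_tool:
  motion:
    - [-1,0,0.001,0,0,0,0]
    - [-1,0,0.002,0,0,0,0]
    - [-1,0,0.002,0,0,0,0]

```text
clock: 3.52
eef_pos: [504.1, 83.3, 45.1]
tcp_rot: [-1.569, -0.0, -1.303]
contact_force: [-0.3, -2.2, 23.5]
opening: -0.001
```

The force jumped to 23 N at z = 45, so the rocker is against its stop. I'll lift and check.

servo_tool:
  motion:
    - [-1,0,-0.04,0,0,0,0]
    - [-1,0,-0.08,0,0,0,0]
    - [-1,0,-0.08,0,0,0,0]
    - [-1,0,-0.08,0,0,0,0]

```text
clock: 4.03
eef_pos: [501.8, 83.1, 122.6]
tcp_rot: [-1.573, 0.0, -1.303]
contact_force: [-0.5, -0.0, 0.8]
opening: -0.001
```

Run:
```python
from h import *
s=r.sense();print(s["contact_force"].round(1))
delta([606.1,-199,115])
```

```text
[-0.5 -0.   0.8]
tcp [501.8  83.1 122.6] R [[0.265, -0.002, 0.964], [-0.964, -0.0, 0.265], [-0.0, -1.0, -0.002]] tool shift mm [299.7   7.5  26. ]
```

servo_tool:
  motion:
    - [-1,0.3,0.005,0.024,0,0,0]
    - [-1,0.3,0.005,0.024,0,0,0]
    - [-1,0.3,0.005,0.024,0,0,0]
    - [-1,0.3,0.005,0.024,0,0,0]
    - [-1,0.3,0.005,0.024,0,0,0]
    - [-1,0.3,0.005,0.024,0,0,0]
    - [-1,0.3,0.005,0.024,0,0,0]
    - [-1,0.3,0.005,0.024,0,0,0]

```text
clock: 5.03
eef_pos: [604.5, -198.3, 117.7]
tcp_rot: [-1.572, 0.001, -1.302]
contact_force: [0.4, -0.1, 0.6]
opening: 0.002
```

Run:
```python
from h import *
delta([606.1,-199,69])
top=r.grab_frame("top")[:,:,::-1][200:330,260:440];top=cv2.resize(top,(792,572),interpolation=cv2.INTER_CUBIC)
cv2.imwrite("pics/t2.png",top)
```

```text
tcp [ 604.5 -198.3  117.7] R [[0.266, -0.002, 0.964], [-0.964, 0.001, 0.266], [-0.001, -1.0, -0.002]] tool shift mm [ 1.1 48.7  1.4]
```

View pics/t2.png

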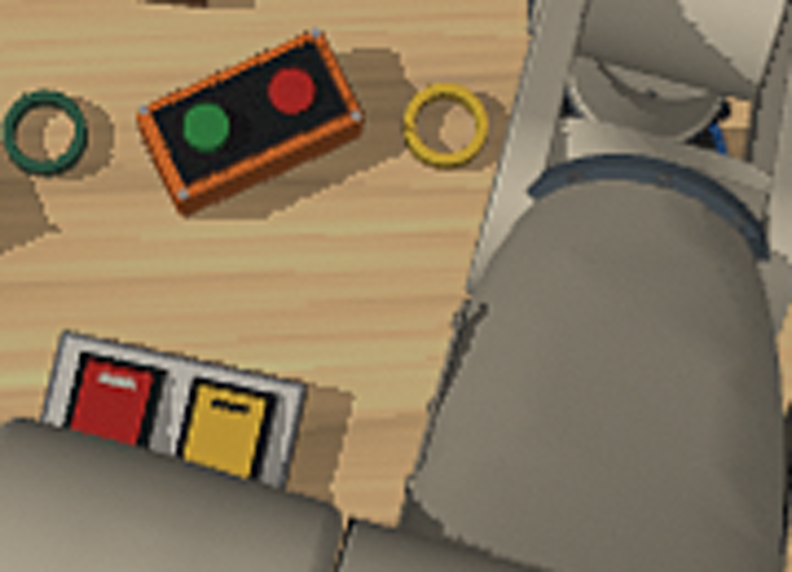

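The red rocker now sits like the yellow one: its far end has dropped, and the mark has moved to about (118,382). Now the extractor press.

servo_tool:
  motion:
    - [-1,0.001,0.02,0.001,0,0,0]
    - [-1,0.001,0.04,0.001,0,0,0]
    - [-1,0.001,0.0485,0.001,0,0,0]
    - [-1,0.001,0.0515,0.001,0,0,0]
    - [-1,0.001,0.0545,0.001,0,0,0]
    - [-1,0.001,0.057,0.001,0,0,0]
    - [-1,0.001,0.058,0.001,0,0,0]
    - [-1,0.001,0.058,0.001,0,0,0]

```text
clock: 6.08
eef_pos: [606.9, -200.6, 60.7]
tcp_rot: [-1.57, -0.0, -1.303]
contact_force: [-1.6, 0.2, 1.4]
opening: -0.001
```

servo_tool:
  motion:
    - [-1,0,0.001,0,0,0,0]
    - [-1,0,0.002,0,0,0,0]
    - [-1,0,0.003,0,0,0,0]
    - [-1,0,0.0035,0,0,0,0]
    - [-1,0,0.0035,0,0,0,0]

```text
clock: 6.7
eef_pos: [607.0, -200.6, 58.0]
tcp_rot: [-1.57, -0.0, -1.303]
contact_force: [-5.0, 0.9, 13.7]
opening: -0.002
```

servo_tool:
  motion:
    - [-1,0,0.0006,0,0,0,0]
    - [-1,0,0.001,0,0,0,0]
    - [-1,0,0.001,0,0,0,0]

```text
clock: 7.08
eef_pos: [607.0, -200.7, 57.8]
tcp_rot: [-1.57, -0.001, -1.303]
contact_force: [-7.6, 2.0, 21.3]
opening: 0.001
```

The button is at its stop (z = 57.8, 21 N). I'll lift.

servo_tool:
  motion:
    - [-1,0,-0.03,0,0,0,0]
    - [-1,0,-0.06,0,0,0,0]
    - [-1,0,-0.06,0,0,0,0]
    - [-1,0,-0.06,0,0,0,0]

```text
clock: 7.58
eef_pos: [606.4, -200.5, 115.2]
tcp_rot: [-1.571, 0.0, -1.303]
contact_force: [-0.5, 0.7, -1.2]
opening: -0.002
```

Run:
```python
from h import *
delta([650.7,24,116])
```

```text
tcp [ 606.4 -200.5  115.2] R [[0.265, -0.0, 0.964], [-0.964, 0.0, 0.265], [-0.0, -1.0, -0.0]] tool shift mm [-204.7   -0.8  102.1]
```

servo_tool:
  motion:
    - [-1,-0.205,0,0.102,0,0,0]
    - [-1,-0.205,0,0.102,0,0,0]
    - [-1,-0.205,0,0.102,0,0,0]
    - [-1,-0.205,0,0.102,0,0,0]
    - [-1,-0.205,0,0.102,0,0,0]
    - [-1,-0.205,0,0.102,0,0,0]
    - [-1,-0.205,0,0.102,0,0,0]

```text
clock: 8.45
eef_pos: [650.3, 22.9, 115.4]
tcp_rot: [-1.572, 0.0, -1.304]
contact_force: [0.2, -0.8, 0.2]
opening: 0.002
```

Run:
```python
from h import *
delta([650.7,24,69])
a=r.grab_frame("scene")[:,:,::-1][195:345,190:430]; cv2.imwrite("pics/s3.png",cv2.resize(a,None,fx=3.3,fy=3.3,interpolation=cv2.INTER_CUBIC))
```

```text
tcp [650.3  22.9 115.4] R [[0.263, -0.001, 0.965], [-0.965, -0.0, 0.263], [-0.0, -1.0, -0.001]] tool shift mm [-1.  46.4  0.7]
```

View pics/s3.png

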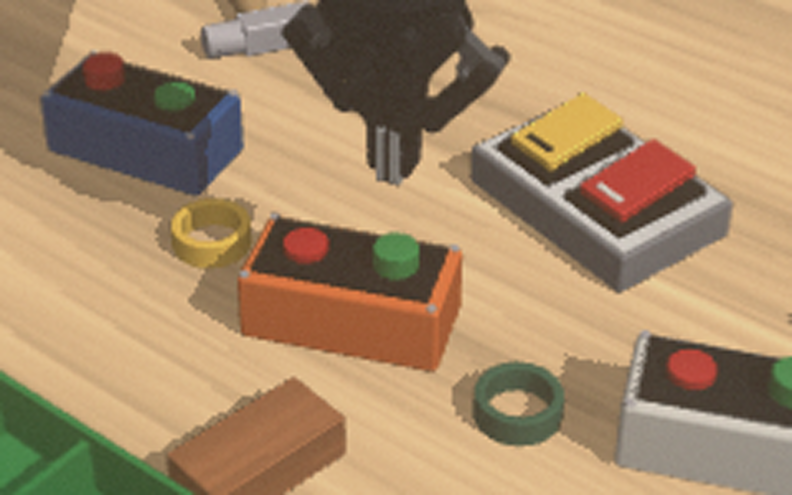

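The scene view shows the blue box's green button in at (175,96) and its red one out. The red rocker matches the yellow one, so both are on. Now the sander.

servo_tool:
  motion:
    - [-1,-0.0005,0.02,0.0005,0,0,0]
    - [-1,-0.0005,0.04,0.0005,0,0,0]
    - [-1,-0.0005,0.0465,0.0005,0,0,0]
    - [-1,-0.0005,0.05,0.0005,0,0,0]
    - [-1,-0.0005,0.053,0.0005,0,0,0]
    - [-1,-0.0005,0.055,0.0005,0,0,0]
    - [-1,-0.0005,0.057,0.0005,0,0,0]
    - [-1,-0.0005,0.058,0.0005,0,0,0]
    - [-1,-0.0005,0.058,0.0005,0,0,0]

```text
clock: 9.62
eef_pos: [651.3, 24.8, 58.1]
tcp_rot: [-1.57, -0.0, -1.303]
contact_force: [-2.0, -0.7, 3.7]
opening: 0.001
```

servo_tool:
  motion:
    - [-1,0,0.0006,0,0,0,0]
    - [-1,0,0.0012,0,0,0,0]
    - [-1,0,0.0018,0,0,0,0]
    - [-1,0,0.0018,0,0,0,0]

```text
clock: 10.12
eef_pos: [651.4, 24.8, 57.9]
tcp_rot: [-1.57, -0.0, -1.303]
contact_force: [-7.3, -0.9, 18.7]
opening: -0.002
```

The sander button is at its stop as well (18.7 N, z = 57.9). I'll lift away and do a final look.

servo_tool:
  motion:
    - [-1,0,-0.03,0,0,0,0]
    - [-1,0,-0.08,0,0,0,0]
    - [-1,0,-0.14,0,0,0,0]
    - [-1,0,-0.15,0,0,0,0]
    - [-1,0,-0.15,0,0,0,0]
    - [-1,0,-0.15,0,0,0,0]

```text
clock: 10.88
eef_pos: [650.2, 24.8, 204.2]
tcp_rot: [-1.573, 0.001, -1.303]
contact_force: [-1.4, -0.4, -0.1]
opening: -0.001
```

Run:
```python
from h import *
print(r.sense()["contact_force"].round(1))
cv2.imwrite("pics/s4.png",cv2.resize(r.grab_frame("scene")[:,:,::-1][160:420,150:550],None,fx=2,fy=2,interpolation=cv2.INTER_CUBIC))
```

```text
[-1.4 -0.4 -0.1]
```

View pics/s4.png

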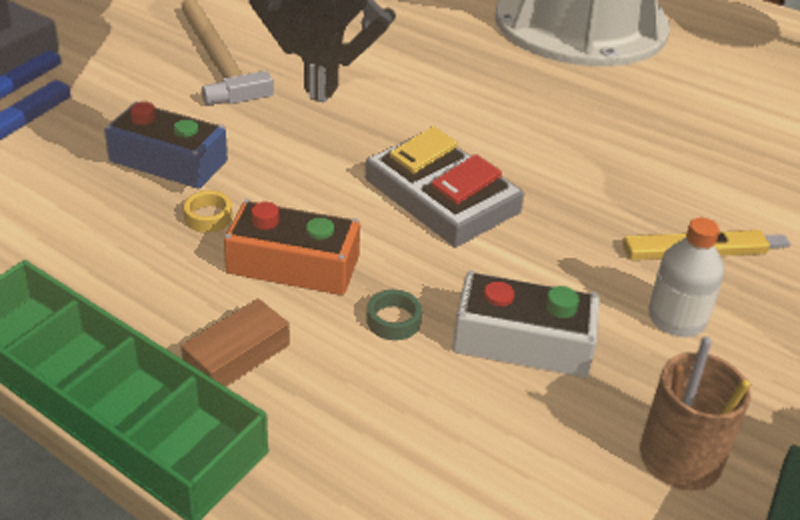

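The blue box at (167,140) and the orange box at (293,245) have their green buttons in and red ones out. Both rockers are on, the white box is still off, and nothing loose has moved.

```bash
python3 -c "
from rig import r
print(r.sign_off())"
```

```text
the job is handed in; nothing more can be done
None
```

The belt sander is switched on: I pressed the three switches in the order asked, with the gripper shut, and handed the job in at about 11 s.

| Switch | Height at the end of the press | Upward force |
|---|---|---|
| Red mains rocker | 45.1 mm | 23 N |
| Extractor START (blue box) | 57.8 mm | 21 N |
| Sander START (orange box) | 57.9 mm | 19 N |

In each case the force rose well above the switch's own resistance at its stated "on" height, so all three were against their stops.

The last scene picture, taken after lifting clear, shows all three on and the yellow lamp rocker still on. The white saw box is off, the loose items in view are where they were, and the robot is touching nothing. That picture cuts off part of the stapler, but the arm never went near it. None of my checks failed or disagreed.

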